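Clamp up a carving blank at the fishing camp

TASK

Glue up a carving blank: lay every wooden block that is here side by side across the carrier board, in the space between its two low strips, with the carrier still outside the jaws, then push the carrier between the converging rails until it is fully home against the stop. Squeeze the clamp's trigger again and again - close the jaw with the trigger only, never by pushing the jaw - until the blocks are gripped firmly together, let the trigger go, and then set the iron weight upright on top of the clamped blocks. Leave the thermos, jar, jar ring and mug alone.

Things in the scene. Friction and masses are not known exactly. Their poses are not given: they have to be found in the camera images.
- jig: Fixed plywood jig. Origin on the table under the middle of the clamping place; +x is the direction in which the carrier is pushed in, y the clamping direction, z up. Bed 12 mm thick (top at z 12), 200 mm wide, x -220 to 60; the jaws stand at x -25 to 25 over it, tops at z 51. Beside it on +y the clamp head with bar, grip post and trigger (highest point z 145).
- mouth (a point): Middle of the open mouth of the two dark wooden guide rails, on the bed, at jig (-74, 0, 12) mm. They are waxed; their tops are at z 28. The rails stand 178 mm apart here, converge to 133.4 mm apart at jig x -15, then run parallel to the stop.
- stop (a point): Middle of the foot of the cross stop's near face, at jig (45, 0, 12) mm; the stop is 16 mm high. The carrier is fully home when its leading edge touches it.
- post_top (a point): Top centre of the clamp's fixed black grip post, at jig (0, 123, 145) mm; the post is 26 mm wide (x), 14 mm thick (y 116 to 130), and is free to grip beside down to z 80.
- anvil: The fixed rubber-faced jaw, 50 mm wide (x), 16 mm high (z 35 to 51 of the jig), at jig y -56. Origin at the middle of its face, which looks to jig +y.
- bar: Steel sliding jaw plate, 44 mm wide, and its 12 x 12 mm toothed bar, which runs through the clamp head and sticks out 148 mm behind the plate, at z 37 to 54. Origin at the middle of the plate's front, 10 mm behind the pad's face. Not to be pushed by hand.
- pad: Rubber pad of the sliding jaw, 50 mm wide, 16 mm high (z 35 to 51). Origin at the middle of its face, which looks to jig -y at the anvil; starts at jig y 64 to 68 and advances to -y as the trigger is pumped. It is sprung against the jaw: gripped blocks push it back up to 6 mm, 2.5 N per mm; over 3 mm of give (7.5 N) kept after the trigger is let go is firm.
- jaw (a joint): Travel (m) of the sliding jaw and its bar: 0 fully open, up to 0.085. The pad face's jig y is 0.068 - jaw + give of the sprung pad, so jaw - 0.068 + (pad's jig y) is the give, about 0 until blocks are gripped. It stays where it is left (16 N friction). There is no release.
- trigger (a joint): Trigger angle (rad): 0 released, 0.213 fully squeezed; a spring returns it. A full squeeze from 0 ratchets the jaw on by about 12 mm (rack of 6 mm pitch: up to 6 mm can be lost before it catches). With the blocks gripped it stalls part way. At its tip it takes about 14 N to move the jaw, 20 to 25 N to grip firmly. Squeeze in about half a second, then release fully.
- trigger_tip (a point): Point on the outer (jig +y) face of the trigger, 12 mm below its top. The trigger is a grey lever 24 mm wide (x), 10 mm thick, top at z 138, hinged along jig x at jig (0, 137, 15). Released it leans 0.213 rad away from the post, this point at jig (0, 166, 125); squeezed it is upright, at (0, 142, 128). Only it moves, to jig -y, 24 mm; the post is fixed.
- carrier: Loose board on the jig's bed, 140 x 131 x 14 mm, 0.35 kg. Origin at its underside under the middle of the block space; leading edge at x 45, rear edge x -95. Blocks lie on its top (z 14) between two cross strips 6 mm high, at x -36 and 38. Rear push block: x -94 to -78, 60 mm wide (y), top z 64. Fully home its origin is at jig x 0, y 0; it starts 80 to 100 mm short, a little askew.
- lam1: Pale wooden square bar 66 (x) x 26 x 26 mm, 30 g; origin at its centre (13 mm above what it lies on). To lie on the carrier with its length along the carrier's x, any long face down, its long faces towards its neighbours, all between carrier y -52 and 60 so that they pass between the jaws; the clamp closes gaps of a few mm. Then its centre is at z 39, its top at z 52. None if absent.
- lam2: Pale wooden square bar 66 (x) x 26 x 26 mm, 30 g; origin at its centre (13 mm above what it lies on). To lie on the carrier with its length along the carrier's x, any long face down, its long faces towards its neighbours, all between carrier y -52 and 60 so that they pass between the jaws; the clamp closes gaps of a few mm. Then its centre is at z 39, its top at z 52. None if absent.
- lam3: Pale wooden square bar 66 (x) x 26 x 26 mm, 30 g; origin at its centre (13 mm above what it lies on). To lie on the carrier with its length along the carrier's x, any long face down, its long faces towards its neighbours, all between carrier y -52 and 60 so that they pass between the jaws; the clamp closes gaps of a few mm. Then its centre is at z 39, its top at z 52. None if absent.
- lam4: Pale wooden square bar 66 (x) x 26 x 26 mm, 30 g; origin at its centre (13 mm above what it lies on). To lie on the carrier with its length along the carrier's x, any long face down, its long faces towards its neighbours, all between carrier y -52 and 60 so that they pass between the jaws; the clamp closes gaps of a few mm. Then its centre is at z 39, its top at z 52. None if absent.
- weight: Iron weight 0.55 kg: base 60 (x) x 44 (y) x 20 mm, on it a lengthwise rib as grip, 16 mm thick (y), 60 mm long, 30 mm high (total height 50). Origin at the centre of its underside.
- thermos: Bystander: blue thermos, 72 mm across, 200 mm tall, origin at its underside.
- jar: Bystander: amber jar, 84 mm across, 110 mm tall, origin at its underside.
- mug: Bystander: white mug, 80 mm across, 90 mm tall, origin at its underside.
- jarlid: Bystander: brass jar ring, 84 mm across, 12 mm high, origin at its underside.
Mind the look-alikes: they are no part of the job. Leave any green or red look-alike of the lam4 alone.

How it is judged:
On the way, in this order (a step that is already met when the one before it is completed fails the run):
1. every block present lies on the carrier, between its strips, while the carrier is outside the jaws (x of lam1 in the frame of carrier between -0.018 and 0.018 m and y of lam1 in the frame of carrier between -0.058 and 0.058 m and z of lam1 in the frame of carrier between 0.023 and 0.031 m and angle between the x axis of each of lam1, lam2, lam3, lam4 and the x axis of carrier, either way round below 0.2 rad and x of lam2 in the frame of carrier between -0.018 and 0.018 m and y of lam2 in the frame of carrier between -0.058 and 0.058 m and z of lam2 in the frame of carrier between 0.023 and 0.031 m and x of lam3 in the frame of carrier between -0.018 and 0.018 m and y of lam3 in the frame of carrier between -0.058 and 0.058 m and z of lam3 in the frame of carrier between 0.023 and 0.031 m and x of lam4 in the frame of carrier between -0.018 and 0.018 m and y of lam4 in the frame of carrier between -0.058 and 0.058 m and z of lam4 in the frame of carrier between 0.023 and 0.031 m and contact force between the fingers and lam1 below 0.5 N and contact force between the fingers and lam2 below 0.5 N and contact force between the fingers and lam3 below 0.5 N and contact force between the fingers and lam4 below 0.5 N and x of carrier in the frame of jig below -0.03 m), for 0.2 s.
2. the carrier, with the blocks on it, is fully home against the stop (x of carrier in the frame of jig above -0.005 m and angle between the x axis of carrier and the x axis of jig, either way round below 0.06 rad and x of lam1 in the frame of carrier between -0.018 and 0.018 m and y of lam1 in the frame of carrier between -0.058 and 0.058 m and z of lam1 in the frame of carrier between 0.023 and 0.031 m and angle between the x axis of each of lam1, lam2, lam3, lam4 and the x axis of carrier, either way round below 0.2 rad and x of lam2 in the frame of carrier between -0.018 and 0.018 m and y of lam2 in the frame of carrier between -0.058 and 0.058 m and z of lam2 in the frame of carrier between 0.023 and 0.031 m and x of lam3 in the frame of carrier between -0.018 and 0.018 m and y of lam3 in the frame of carrier between -0.058 and 0.058 m and z of lam3 in the frame of carrier between 0.023 and 0.031 m and x of lam4 in the frame of carrier between -0.018 and 0.018 m and y of lam4 in the frame of carrier between -0.058 and 0.058 m and z of lam4 in the frame of carrier between 0.023 and 0.031 m), for 0.2 s.
3. the blocks are gripped firmly between the jaws with the trigger released (all of step 2 and contact force between each of pad, anvil and anything else above 6 N and value of joint trigger below 0.06 rad), for 0.4 s.
4. the weight stands on the clamped blocks (z of weight in the frame of carrier between 0.036 and 0.044 m and angle between weight's own z axis and vertical below 0.1 rad and linear speed of weight below 0.02 m/s and x of weight in the frame of carrier between -0.03 and 0.03 m and contact force between each of pad, anvil and anything else above 6 N and value of joint trigger below 0.06 rad), for 0.2 s.
At the end, for the whole second after the job is handed in: Carrier home (within 5 mm of the stop, square within 0.06 rad); every present block lies on it, lengthwise; both jaws press with over 6 N, trigger released (under 0.06 rad); weight upright and still on the blocks, within 30 mm of the carrier's origin along x (all of step 2 and all of step 4); the robot touches nothing.
It fails at once if the sliding jaw is pushed by hand (contact force between the fingers and pad above 8 N or contact force between the fingers and bar above 8 N).
It fails at once if the thermos is disturbed (distance of thermos from where it was at the start of the episode above 0.03 m).
It fails at once if the jar is disturbed (distance of jar from where it was at the start of the episode above 0.03 m).
It fails at once if the mug is disturbed (distance of mug from where it was at the start of the episode above 0.03 m).
It fails at once if the jarlid is disturbed (distance of jarlid from where it was at the start of the episode above 0.03 m).
Of lam1, lam2, lam3, lam4 only 2 to 4 are there at a start; the rules pass over those that are not, and their reading is None.
At some moment in a run one of lam1, lam2, lam3, lam4, weight may be knocked a few centimetres aside while the robot is not near it.
Once in a run the grip may slacken for a moment while it holds something.
It also fails if it takes over 192 s, if anything falls off the work surface, if the arm or the gripper's body presses on something with over 40 N, if the wrist force passes 120 N, or if a joint passes its speed limit or range.

ROBOT

A 6-joint arm with a two-finger parallel gripper is mounted at the origin on the work surface. World frame = base frame: x ahead of the robot, y to its left, z up, the work surface at z = 0. Lengths are in m, angles in rad, forces in N, time in s.
With the tool pointing down it reaches from about 0.3 to 0.875 m from the base axis. Payload 6.4 kg.
Tool frame: the origin (TCP) lies midway between the tips of the shut fingers; the grasp point (between the pads) lies 19 mm behind it (ctrl.tcp_to_grasp is the distance from the TCP to the grasp point, in m); z points along the fingers, y is the direction in which the jaws open and shut (so a half turn about z gives the same grasp; the last joint's range is limited). The gripper opens to 85 mm and grips with 20 to 120 N. Pads are 22 mm wide; open, the fingers measure 114 mm over their backs; the gripper's body (76 mm by 85 mm) begins 54 mm behind the grasp point. The pads swing forward as they close: fully open they stand 13 mm farther back than shut.
Start: joints at [0.955, 0.181, 1.607, -0, 1.354, -0.206], TCP at [0.229, 0.527, 0.206] pointing down, gripper open.
Joint ranges: [-2.99, 2.99], [-0.89, 2.07], [0.3, 2.58], [-1.14, 4.28], [0, 2.63], [-3.12, 3.12]. Speed limits (rad/s): [2.57, 2.57, 3.01, 3.14, 3.14, 3.14].

INTERFACE

Orientations are given as a unit quaternion [w, x, y, z].
In Python, from bench import monitor, imaging, order, spotter, ctrl gives the robot as it stands.
- The arm moves only by the shell command python3 -m pendant 'ROWS'. ROWS is JSON, a list that holds one entry, the list of rows, each a list of 5 numbers: the shift along the world's x, y, z in mm, then the turn about the world's z in degrees, then the finger opening in mm, from 0 to 85.4. A call has 1 to 8 rows; each row shifts and turns the commanded pose from where the row before left it; what a row does not reach is not made up. A row lasts 1/8 s, in which the tool goes at most 62.5 mm and 10.7 degrees, less where a joint would pass 70% of its speed; a pose out of reach is approached as far as the arm can. A call with a gripper value outside its range is refused whole. The fingers move at their own pace and stop on an object; the grip force is fixed at half the most. Time passes only in rows, so rows that do not move let the fingers close. It gives the time, the measured TCP pose, the force and the opening at its end, in the units of the state.
- monitor.get_obs(): the state, without advancing time (a new reading comes with each control period).
- imaging.camera(name): name is "scene" or "top" or "wrist"; returns a dict with "img" (400x640x3 uint8, red, green, blue), "vfov" (degrees; the focal length in pixels is half the picture's height over the tangent of half this angle, whatever the lens; pixels are square), "cx", "cy" (the principal point, pixels), "distortion" ([k1, k2, p1, p2, k3] as OpenCV has them; the pictures are not rectified), "origin" and "orientation" of the camera in the world. Camera axes: x right, y down, z forward; pixel columns grow to the right and rows downward; lengths in m; the calibration is good to about 2 mm. A picture is of the moment at which its call begins. There is no depth.
- order.hand_in(): hands the job in, once; it reports no verdict.
Trained networks look in the newest picture that a camera, given by its name, has taken for a name from the list of things; names that differ only in an ending like _2 or _b are one class to them, and where a whole thing is asked for, a point or a joint stands for the part that bears it (a point fixed in the world has none). Each returns a list of dicts, best first, with "confidence" (0 to 1); they miss things now and then, are a little off and sometimes report something else, mostly with a low value. They report only what shows in the picture. A call takes as long as a camera call. They do not tell look-alikes from the thing itself.
- spotter.recognise(camera, thing): "at" ([x, y, z] in m, in the coordinates of the camera as it stood for that picture, good to about 4 mm: the middle of the surface that is visible of it).
- spotter.tip_of(camera, thing): "at" ([x, y, z] in m, in the coordinates of the camera as it stood for that picture, good to about 4 mm: a listed point, or the origin of a listed thing).
The state is a dict: "time_s": time; "q": joint angles; "dq": joint speeds; "joint_efforts": joint torques, N m; "eef_pos": TCP position; "eef_rot": TCP orientation; "wrist_force": force on the tool from outside, world axes, zero at the start; "torque": the same for the moment, N m; "opening": opening from 0.0 (shut) to 1.0 (fully open).
Only numpy, scipy, OpenCV 4.12 (cv2) and the standard library are available. Lean on these libraries where they do the work, as an engineer would, in place of code of your own. Each camera call takes 0.05 s, during which the arm holds its last target. There are 200 camera calls.

## Working session

There is one attempt and no reset: what is moved stays moved. The work goes in short steps, Python scripts to look and compute and a shell command to move; the robot and the scene stay as the last step left them, time stands still between calls to the robot, and variables do not carry over. Pictures are saved under pics/ and viewed, about 12 in all and at most 16, crops included, and the job is handed in when it is done.

```bash
mkdir -p pics; ls; cat > h.py <<'E'
import numpy as np, cv2
from scipy.spatial.transform import Rotation as R
from bench import monitor, imaging, order, spotter, ctrl
def Rq(q): return R.from_quat([q[1],q[2],q[3],q[0]])
def K(c):
    f=c["img"].shape[0]/2/np.tan(np.radians(c["vfov"])/2)
    return np.array([[f,0,c["cx"]],[0,f,c["cy"]],[0,0,1.]])
def world(c,p): return Rq(c["orientation"]).apply(p)+np.array(c["origin"])
def pix(c,P):
    p=Rq(c["orientation"]).inv().apply(np.atleast_2d(P)-np.array(c["origin"]))
    return cv2.projectPoints(p,np.zeros(3),np.zeros(3),K(c),np.array(c["distortion"],float))[0].reshape(-1,2)
def onplane(c,uv,z):
    n=cv2.undistortPoints(np.array(uv,float).reshape(-1,1,2),K(c),np.array(c["distortion"],float)).reshape(-1,2)
    d=Rq(c["orientation"]).apply(np.c_[n,np.ones(len(n))]); o=np.array(c["origin"])
    return o+d*((z-o[2])/d[:,2])[:,None]
def save(c,name,crop=None,s=1):
    im=c["img"][...,::-1]
    if crop: im=im[crop[1]:crop[3],crop[0]:crop[2]]
    cv2.imwrite("pics/"+name,cv2.resize(im,None,fx=s,fy=s,interpolation=cv2.INTER_CUBIC))
E
python3 - <<'E'
from h import *
print(ctrl.tcp_to_grasp, monitor.get_obs()["eef_rot"])
for cam in("top","scene"):
    c=imaging.camera(cam); save(c,cam+"0.png",s=1.25)
    print(cam,np.round(c["origin"],3),np.round(c["orientation"],3),c["vfov"])
    for t in["jig","mouth","stop","post_top","anvil","pad","trigger_tip","carrier","lam1","weight","thermos","jar","mug","jarlid"]:
        for fn in("tip_of","recognise"):
          if fn=="recognise" and t!="lam1": continue
          for r in getattr(spotter,fn)(cam,t):
            w=world(c,r["at"]); print(t,fn,round(r["confidence"],2),np.round(w,3),np.round(pix(c,w)[0]))
E
```

```text
pics
0.0187 [-3.44564986e-04  2.03428150e-01  9.79089492e-01 -7.96868880e-04]
top [0.364 0.023 1.206] [-0.055  0.709 -0.7    0.072] 48.29693368399708
jig tip_of 0.96 [ 0.625  0.001 -0.   ] [310. 180.]
jig tip_of 0.73 [0.543 0.013 0.013] [306. 208.]
mouth tip_of 0.64 [0.547 0.002 0.011] [310. 207.]
stop tip_of 0.88 [0.666 0.004 0.01 ] [310. 164.]
post_top tip_of 0.74 [0.629 0.121 0.148] [262. 164.]
post_top tip_of 0.21 [ 0.444 -0.332  0.014] [434. 247.]
anvil tip_of 0.54 [ 0.624 -0.051  0.04 ] [330. 177.]
pad tip_of 0.7 [ 0.443 -0.331  0.013] [433. 247.]
pad tip_of 0.37 [0.629 0.073 0.044] [284. 174.]
trigger_tip tip_of 0.42 [0.636 0.166 0.125] [245. 164.]
carrier tip_of 0.69 [0.543 0.016 0.011] [305. 208.]
lam1 tip_of 0.85 [ 0.563 -0.437  0.013] [470. 204.]
lam1 tip_of 0.82 [ 0.594 -0.227  0.015] [394. 191.]
lam1 tip_of 0.76 [ 0.338 -0.386  0.011] [455. 287.]
lam1 tip_of 0.72 [ 0.304 -0.245  0.017] [403. 300.]
lam1 tip_of 0.69 [ 0.448 -0.204  0.012] [386. 244.]
lam1 tip_of 0.62 [ 0.445 -0.331  0.012] [433. 246.]
lam1 tip_of 0.53 [ 0.579 -0.355  0.009] [440. 197.]
lam1 tip_of 0.49 [ 0
[... 2163 characters left out ...]
9. 219.]
lam1 recognise 0.59 [ 0.591 -0.357  0.022] [204. 262.]
lam1 recognise 0.58 [ 0.312 -0.25   0.021] [217. 197.]
lam1 recognise 0.57 [ 0.45  -0.417  0.025] [175. 236.]
lam1 recognise 0.47 [ 0.345 -0.391  0.026] [178. 212.]
weight tip_of 0.74 [ 0.545  0.425 -0.001] [421. 191.]
weight tip_of 0.7 [ 0.475  0.27  -0.003] [373. 191.]
thermos tip_of 0.91 [ 0.683  0.389 -0.003] [435. 217.]
thermos tip_of 0.26 [ 0.596 -0.227  0.013] [248. 252.]
jar tip_of 0.55 [ 0.777 -0.103 -0.002] [310. 285.]
jar tip_of 0.33 [0.63  0.078 0.043] [345. 223.]
mug tip_of 0.92 [ 0.544  0.429 -0.001] [422. 190.]
mug tip_of 0.24 [ 0.449 -0.213  0.016] [239. 220.]
jarlid tip_of 0.75 [ 0.725 -0.278 -0.004] [245. 292.]
```

View pics/top0.png

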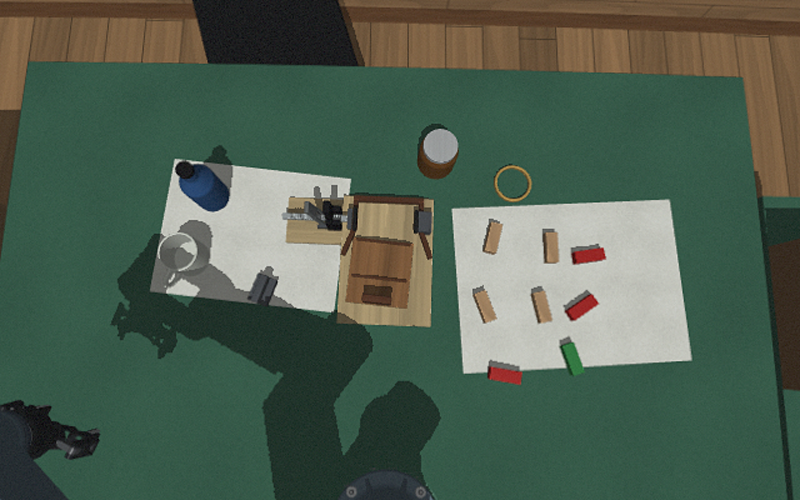

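```bash
python3 - <<'E'
from h import *
c=imaging.camera("top"); save(c,"top1.png",crop=(370,170,490,320),s=4)
im=c["img"]; 
g=im.astype(int)
for n,P in dict(a=[.560,-.437],b=[.594,-.226],c=[.336,-.388],d=[.304,-.245],e=[.447,-.208],f=[.445,-.331],g=[.578,-.355],h=[.446,-.416]).items():
    u=pix(c,[P+[.026]])[0].round().astype(int)
    print(n,u,im[u[1]-2:u[1]+3,u[0]-2:u[0]+3].mean((0,1)).round())
E
```

```text
a [472 204] [151.  39.  37.]
b [394 190] [154. 125.  94.]
c [458 288] [ 51. 120.  66.]
d [404 300] [159.  46.  44.]
e [389 245] [156. 127.  95.]
f [435 246] [156. 126.  95.]
g [442 197] [155. 126.  94.]
h [466 246] [152.  40.  38.]
```

Pale tan bars at (394,190), (388,245), (434,246), (441,197) match the block description. The red ones at (472,204), (466,246), (404,300) and the green one at (458,288) are look-alikes. I'll confirm with the enlarged crop and rectify the jig view.

```bash
cat >> h.py <<'E'
def pale(c,zc=.026,roi=(.25,.72,-.5,-.15)):
    im=c["img"]; h=cv2.cvtColor(im,cv2.COLOR_RGB2HSV); 
    m=((h[...,0]>6)&(h[...,0]<22)&(h[...,1]>70)&(h[...,2]>110)).astype(np.uint8)
    out=[]
    for k in cv2.findContours(m,cv2.RETR_EXTERNAL,cv2.CHAIN_APPROX_NONE)[0]:
        if cv2.contourArea(k)<40: continue
        w=onplane(c,k.reshape(-1,2),zc)
        (x,y),(a,b),t=cv2.minAreaRect((w[:,:2]*1e4).astype(np.float32))
        if a<b: t+=90
        x/=1e4;y/=1e4
        if roi[0]<x<roi[1] and roi[2]<y<roi[3]: out.append((x,y,max(a,b)/1e4,min(a,b)/1e4,(t+90)%180-90))
    return out
def ortho(c,x0,x1,y0,y1,z,s=2):  # s px per mm; rows: +x up, cols: y decreasing rightwards
    H=int((x1-x0)*1000*s);W=int((y1-y0)*1000*s)
    r,q=np.mgrid[0:H,0:W]
    P=np.c_[(x1-r.ravel()/1000/s),(y1-q.ravel()/1000/s),np.full(H*W,z)]
    p=pix(c,P).astype(np.float32).reshape(H,W,2)
    return cv2.remap(c["img"],p[...,0],p[...,1],cv2.INTER_CUBIC)[...,::-1]
E
python3 - <<'E'
from h import *
c=imaging.camera("top")
for r in pale(c): print(np.round(r,4))
o=ortho(c,.38,.70,-.12,.20,.012,1.8)
cv2.imwrite("pics/jig0.png",o)
E
```

```text
[ 0.4473 -0.3274  0.0642  0.0255 13.439 ]
[ 0.4474 -0.2058  0.064   0.0248 19.958 ]
[ 0.5761 -0.3534  0.0635  0.0253  0.3313]
[  0.5946  -0.2261   0.0689   0.0243 -14.9359]
[ 0.7193 -0.2726  0.0809  0.0781 -1.3949]
```

View pics/top1.png

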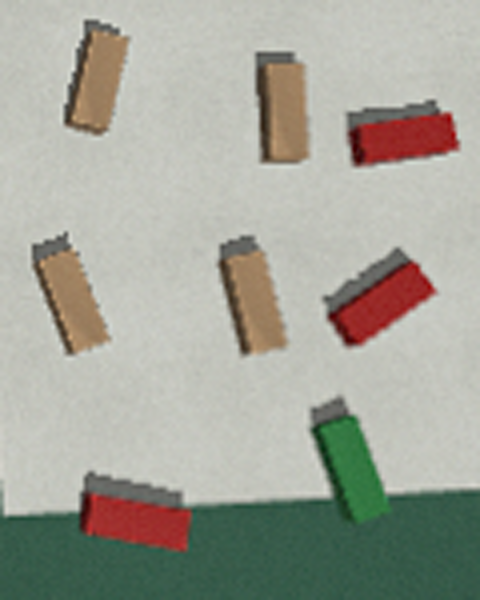

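View pics/jig0.png

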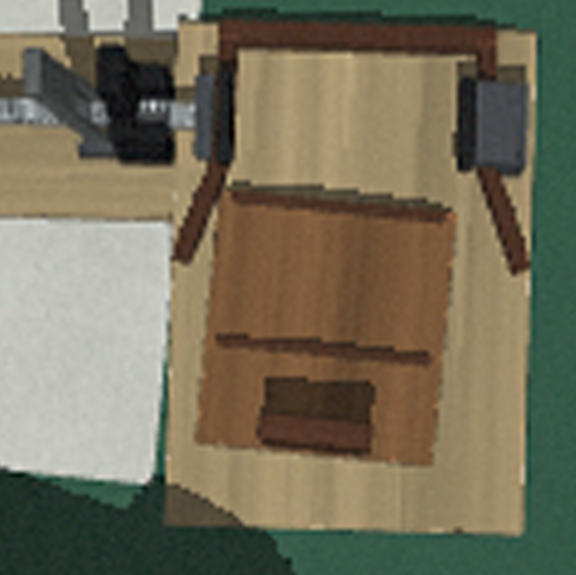

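The crop confirms that the four tan bars are the blocks. By the bed corners in the rectified view (165,525), (523,533) and (537,33), the jig is at about (0.625, 0.003) with yaw -0.025. The carrier is at about (0.542, 0.015) with yaw about -6°. Next I move over the blocks and refine with the wrist camera.

```bash
python3 -m pendant '[[[18,-55,12,-4,85],[18,-55,12,-4,85],[18,-55,12,-4,85],[18,-55,12,-4,85],[18,-55,12,-4,85],[18,-55,12,-4,85],[18,-55,12,-4,85],[18,-55,12,-4,85]]]'; python3 -m pendant '[[[18,-58,0,-4,85],[18,-58,0,-4,85],[18,-58,0,-4,85],[18,-58,0,-4,85],[18,-58,0,-4,85],[18,-58,0,-4,85],[0,0,0,0,85],[0,0,0,0,85]]]'
cat >> h.py <<'E'
def yaw(o=None):
    o=o or monitor.get_obs(); y=Rq(o["eef_rot"]).apply([0,1,0]); return np.degrees(np.arctan2(y[1],y[0]))
E
python3 - <<'E'
from h import *
o=monitor.get_obs(); print(o["eef_pos"],yaw(o),o["q"])
c=imaging.camera("wrist"); save(c,"w0.png",s=1); print(c["origin"],c["vfov"])
for r in pale(c): print(np.round(r,4))
for r in spotter.tip_of("wrist","lam1"): print(round(r["confidence"],2),np.round(world(c,r["at"]),4))
E
```

```text
time_s: 2.7
eef_pos: [0.3734, 0.0857, 0.3028]
eef_rot: [0.001, 0.466, 0.885, 0.0]
wrist_force: [0.9, 0.3, 0.7]
opening: 0.997
time_s: 3.7
eef_pos: [0.4808, -0.2604, 0.3016]
eef_rot: [-0.001, 0.639, 0.769, 0.0]
wrist_force: [-0.4, 0.3, -0.8]
opening: 0.997
[ 0.4808454  -0.2604169   0.30156209] 10.504096936935008 [-7.13700608e-01  5.37800053e-02  1.55544710e+00  3.42607342e-04
  1.53358427e+00 -8.97044352e-01]
[ 0.46791876 -0.1850211   0.46831081] 59.13390447567701
[ 0.5751 -0.353   0.0685  0.0273 -1.6918]
[ 7.02600e-01 -3.03600e-01  6.09000e-02  1.32000e-02 -1.75292e+01]
[ 0.4317 -0.3311  0.0313  0.0234 10.4779]
[ 0.466  -0.3234  0.0279  0.0252 15.4038]
[  0.594   -0.2257   0.0693   0.0249 -14.1912]
[ 0.4478 -0.2058  0.0642  0.0244 20.536 ]
0.94 [ 0.4493 -0.3299  0.01  ]
0.92 [ 0.4452 -0.2099  0.0117]
0.81 [ 0.5593 -0.4367  0.0119]
0.8 [ 0.3056 -0.2451  0.0126]
0.62 [ 0.447  -0.4159  0.0102]
0.61 [ 0.5825 -0.3552  0.0071]
0.61 [ 0.5968 -0.2302  0.014 ]
0.58 [ 0.3368 -0.3913  0.0128]
```

View pics/w0.png

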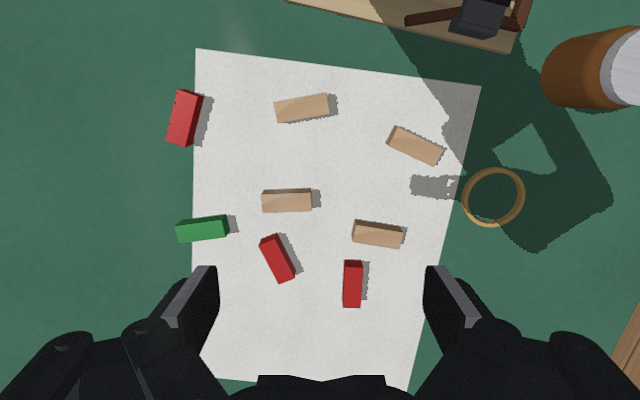

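```bash
python3 -m pendant '[[[-16,27,-40,5,85],[-17,27,-50,4,85],[0,0,-60,0,85],[0,0,-60,0,85],[0,0,-50,0,85],[0,0,-30,0,85],[0,0,-8,0,85],[0,0,0,0,85]]]'; python3 -m pendant '[[[0,0,0,0,50],[0,0,0,0,50],[0,0,0,0,50],[0,0,0,0,50],[0,0,30,0,50],[0,0,55,0,50],[0,0,50,0,50],[0,0,0,0,50]]]'
```

```text
time_s: 4.8
eef_pos: [0.4486, -0.2063, 0.0048]
eef_rot: [0.0, 0.577, 0.817, -0.0]
wrist_force: [-0.2, 0.2, 0.3]
opening: 0.996
time_s: 5.8
eef_pos: [0.4508, -0.2087, 0.1436]
eef_rot: [0.005, 0.577, 0.817, -0.0]
wrist_force: [0.5, 0.0, -1.1]
opening: 0.583
```

```bash
python3 - <<'E'
from h import *
c=imaging.camera("wrist"); save(c,"w1.png",s=1); c=imaging.camera("top")
for r in pale(c): print(np.round(r,4))
for r in spotter.tip_of("top","lam1"): print(round(r["confidence"],2),np.round(world(c,r["at"]),4))
E
```

```text
0.66 [ 0.5618 -0.4404  0.0135]
0.55 [ 0.4471 -0.206   0.0107]
0.45 [ 0.3404 -0.3883  0.0084]
0.43 [ 0.5811 -0.355   0.0142]
0.38 [ 0.4421 -0.3313  0.0141]
```

View pics/w1.png

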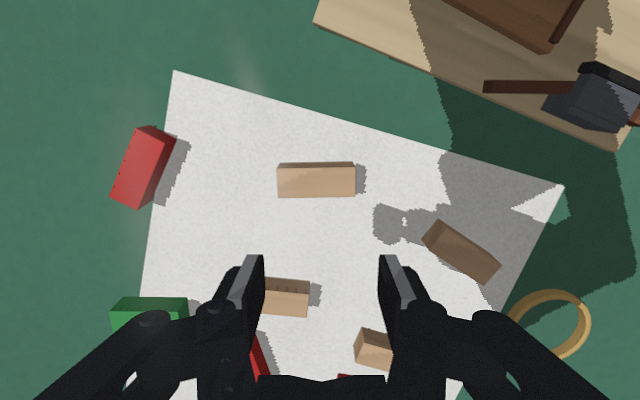

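The block was left in place at (316,180) in the wrist view, so the fingers probably hadn't closed before the lift. I'll retry lower and let them close longer.

```bash
python3 -m pendant '[[[0,0,-50,0,85],[0,0,-50,0,85],[0,0,-34,0,85],[0,0,-8,0,85],[0,0,0,0,85]]]'; python3 -m pendant '[[[0,0,0,0,50],[0,0,0,0,50],[0,0,0,0,50],[0,0,0,0,50]]]';  python3 -m pendant '[[[0,0,0,0,50],[0,0,0,0,50],[0,0,0,0,50],[0,0,0,0,50]]]'
```

```text
time_s: 6.58
eef_pos: [0.4475, -0.2062, -0.0036]
eef_rot: [-0.001, 0.577, 0.817, 0.0]
wrist_force: [1.1, 0.1, 0.4]
opening: 0.997
time_s: 7.08
eef_pos: [0.4486, -0.2069, -0.0023]
eef_rot: [0.001, 0.577, 0.817, -0.0]
wrist_force: [-0.4, 0.6, 3.9]
opening: 0.588
time_s: 7.58
eef_pos: [0.4485, -0.2069, -0.0023]
eef_rot: [0.0, 0.577, 0.817, -0.0]
wrist_force: [-0.8, 0.9, 7.0]
opening: 0.581
```

```bash
python3 - <<'E'
from h import *
w=imaging.camera("wrist"); s=imaging.camera("scene")
u=pix(s,[[.447,-.206,.03]])[0].astype(int); print(u)
x,y=u; a=cv2.resize(s["img"][y-50:y+50,x-50:x+50],(400,400),interpolation=cv2.INTER_CUBIC)
b=w["img"][:, 120:520]
cv2.imwrite("pics/g1.png",np.hstack([a,b])[...,::-1])
E
```

```text
[240 215]
```

View pics/g1.png

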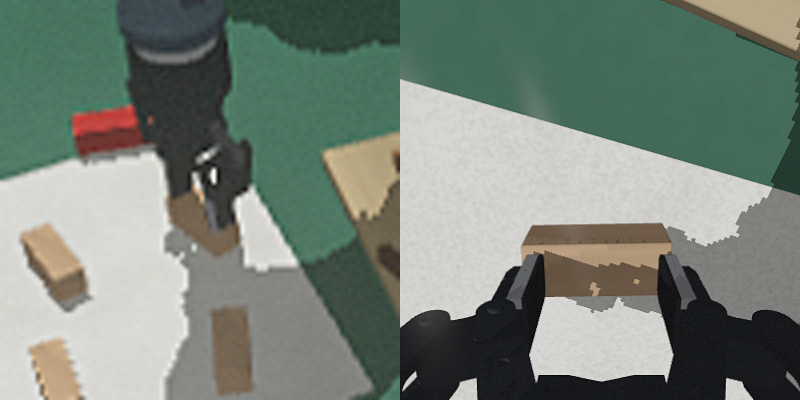

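```bash
python3 - <<'E'
from h import *
o=monitor.get_obs(); c=imaging.camera("wrist"); Rt=Rq(o["eef_rot"]); p=np.array(o["eef_pos"]); print(p,o["opening"],o["wrist_force"])
for d in(0,10,20,30,40):
    print(d,[pix(c,[p+Rt.apply([x,y,-d/1000])])[0].round().tolist() for x in(-.011,.011) for y in(-.025,.025)])
for z in (0,.026):
    k=[[dx,dy,z] for dx in(-.033,.033) for dy in(-.013,.013)]
    a=np.radians(20); M=np.array([[np.cos(a),-np.sin(a),0],[np.sin(a),np.cos(a),0],[0,0,1]])
    print(z,pix(c,np.array(k)@M.T+[.4476,-.206,0]).round().tolist())
E
```

```text
[ 0.44855264 -0.20691294 -0.00234225] 0.5825004407359836 [-0.43682937  0.2652415   6.09843426]
0 [[272.0, 267.0], [367.0, 267.0], [270.0, 228.0], [368.0, 228.0]]
10 [[269.0, 277.0], [369.0, 277.0], [267.0, 236.0], [371.0, 236.0]]
20 [[266.0, 287.0], [372.0, 287.0], [264.0, 244.0], [374.0, 244.0]]
30 [[262.0, 299.0], [375.0, 299.0], [260.0, 254.0], [377.0, 254.0]]
40 [[259.0, 313.0], [379.0, 313.0], [256.0, 265.0], [381.0, 265.0]]
0 [[255.0, 271.0], [251.0, 225.0], [382.0, 270.0], [384.0, 223.0]]
0.026 [[244.0, 299.0], [240.0, 246.0], [391.0, 298.0], [394.0, 245.0]]
```

The projections agree with the force reading. At 50 mm opening the real fingertips sit about 28–30 mm behind the reported TCP, so they closed on top of the block. I need to go about 20 mm lower.

```bash
python3 -m pendant '[[[0,0,8,0,85],[0,0,0,0,85],[0,0,0,0,85],[0,0,-10,0,85],[0,0,-8,0,85],[0,0,-5,0,85],[0,0,-5,0,85],[0,0,0,0,85]]]'; python3 -m pendant '[[[0,0,0,0,50],[0,0,0,0,50],[0,0,0,0,50],[0,0,0,0,50]]]'
```

```text
time_s: 8.72
eef_pos: [0.4478, -0.2063, -0.0235]
eef_rot: [-0.0, 0.577, 0.817, 0.0]
wrist_force: [0.7, -0.5, -0.1]
opening: 0.992
time_s: 9.22
eef_pos: [0.4486, -0.207, -0.0224]
eef_rot: [0.001, 0.577, 0.817, -0.0]
wrist_force: [-0.4, 0.1, 5.9]
opening: 0.759
```

Opening 64.8 mm, so the block is held. I'll lift it and measure the carrier more finely before placing.

```bash
python3 -m pendant '[[[0,0,15,0,50],[0,0,40,0,50],[0,0,50,-3,50],[5,20,50,-3,50],[5,30,30,-3,50],[0,0,0,0,50],[0,0,0,0,50]]]'; python3 - <<'E'
from h import *
o=monitor.get_obs(); print(o["eef_pos"],yaw(o),o["opening"],o["wrist_force"])
c=imaging.camera("wrist"); t=imaging.camera("top")
a=ortho(t,.43,.61,-.08,.11,.026,2.1); b=ortho(c,.43,.61,-.08,.11,.026,2.1)
cv2.imwrite("pics/car.png",np.hstack([a,b])); print(a.shape)
for n in("wrist","top"):
  for r in spotter.tip_of(n,"carrier"): print(n,round(r["confidence"],2),np.round(world(c if n=="wrist" else t,r["at"]),4))
E
```

```text
time_s: 10.1
eef_pos: [0.4575, -0.1565, 0.1615]
eef_rot: [-0.0, 0.639, 0.769, -0.0]
wrist_force: [0.2, 0.0, -0.6]
opening: 0.758
[ 0.4574864  -0.1564903   0.16149432] 10.586574282118715 0.757555031803969 [ 0.16859947  0.04207072 -0.59771169]
(378, 399, 3)
top 0.78 [0.5434 0.0151 0.012 ]
```

View pics/car.png

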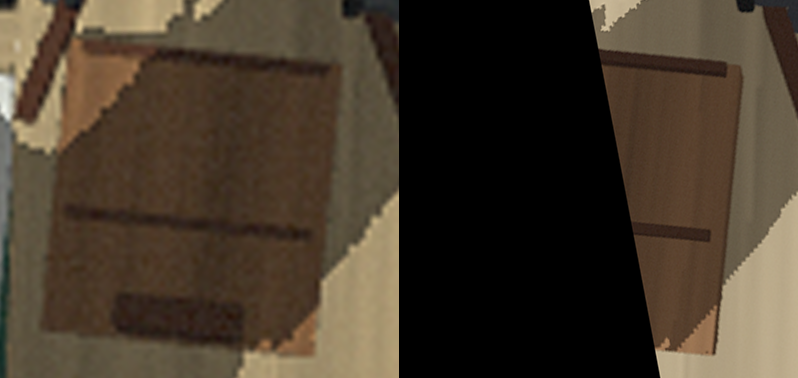

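Carrier in the left view: corners (70,38), (341,65), (42,330), (315,355), which gives (0.541, 0.016) and yaw -5.5°. The wrist view's right edge agrees. Now I place block 1.

```bash
python3 -m pendant '[[[27,43,0,-5,50],[27,43,0,-5,50],[27,43,-10,-6,50],[0,0,-40,0,50],[0,0,0,0,50]]]'; python3 - <<'E'
from h import *
o=monitor.get_obs(); print(np.round(o["eef_pos"],4),yaw(o),o["opening"])
E
```

```text
time_s: 10.92
eef_pos: [0.5358, -0.0266, 0.108]
eef_rot: [-0.004, 0.74, 0.673, -0.002]
wrist_force: [-0.4, 0.4, -0.9]
opening: 0.757
[ 0.5358 -0.0266  0.108 ] -5.435636299296678 0.7573089804195906
```

```bash
python3 -m pendant '[[[1,0,-40,0,50],[0,0,-40,0,50],[0,0,-18,0,50],[0,0,-6,0,50],[0,0,0,0,50],[0,0,0,0,50]]]'; python3 -m pendant '[[[0,0,0,0,85],[0,0,0,0,85],[0,0,20,0,85],[0,0,50,0,85],[0,0,50,0,85],[0,0,0,0,85]]]';python3 - <<'E'
from h import *
o=monitor.get_obs(); print(np.round(o["eef_pos"],4),yaw(o),o["opening"])
c=imaging.camera("wrist"); 
for r in pale(c,.052,roi=(.4,.7,-.1,.1)): print("carrier z52",np.round(r,4))
for r in pale(c): print(np.round(r,4))
cv2.imwrite("pics/p1.png",ortho(c,.48,.60,-.08,.08,.052,2.5))
E
```

```text
time_s: 11.68
eef_pos: [0.5413, -0.028, 0.0095]
eef_rot: [0.001, 0.74, 0.672, 0.001]
wrist_force: [-0.1, 0.3, 0.3]
opening: 0.755
time_s: 12.42
eef_pos: [0.5436, -0.0284, 0.1331]
eef_rot: [0.004, 0.74, 0.673, 0.003]
wrist_force: [0.0, 0.6, -0.0]
opening: 0.998
[ 0.5436 -0.0284  0.1331] -5.46160595085984 0.9983650542720619
carrier z52 [ 6.19300e-01 -4.23000e-02  3.40000e-02  9.30000e-03 -1.16816e+01]
carrier z52 [ 5.621e-01 -1.940e-02  2.330e-02  4.500e-03 -5.653e+00]
carrier z52 [ 0.5149 -0.0178  0.1278  0.037  -5.6917]
carrier z52 [4.41300e-01 4.86000e-02 4.37000e-02 1.90000e-02 5.09117e+01]
carrier z52 [6.18300e-01 1.61000e-02 7.17000e-02 7.16000e-02 8.62391e+01]
carrier z52 [ 0.4514  0.0761  0.0215  0.0118 -1.1788]
carrier z52 [ 0.6212  0.0627  0.067   0.0122 -7.2309]
carrier z52 [ 4.8990e-01  8.7500e-02  2.0300e-02  4.1000e-03 -5.5611e+00]
carrier z52 [6.63700e-01 7.18000e-02 9.60000e-03 5.60000e-03 7.59684e+01]
carrier z52 [ 0.4725  0.0948  0.0492  0.0092 -1.8924]
carrier z52 [ 0.5421  0.0891  0.0765  0.0178 -6.1933]
carrier z52 [ 5.84700e-01  9.21000e-02  4.02000e-02  8.20000e-03 -2.10006e+01]
carrier z52 [ 6.35600e-01  9.21000e-02  5.10000e-03  4.40000e-03 -8.94721e+01]
[  0.5924  -0.2164   0.0725   0.0272 -26.5439]
```

View pics/p1.png

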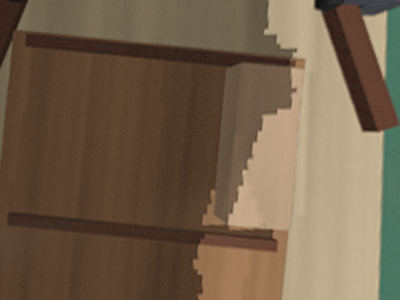

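Block 1 lies between the strips, with its top at columns 227–302 and rows 62–230, so its centre is about (0.541, -0.0256). Next I look at the remaining blocks.

```bash
python3 -m pendant '[[[-13,-46,40,3,85],[-13,-46,40,3,85],[-13,-46,40,3,85],[-12,-46,0,3,85],[-12,-48,0,3,85],[0,0,0,0,85],[0,0,0,0,85]]]'; python3 - <<'E'
from h import *
o=monitor.get_obs(); print(np.round(o["eef_pos"],4),yaw(o))
c=imaging.camera("wrist")
for r in pale(c): print(np.round(r,4))
for r in spotter.tip_of("wrist","lam1"): print(round(r["confidence"],2),np.round(world(c,r["at"]),4))
E
```

```text
time_s: 13.35
eef_pos: [0.4765, -0.2589, 0.2465]
eef_rot: [-0.001, 0.646, 0.763, 0.0]
wrist_force: [-0.0, 1.1, -0.4]
opening: 0.993
[ 0.4765 -0.2589  0.2465] 9.45984483726852
[ 0.5745 -0.3512  0.0689  0.0307 -0.7613]
[ 6.93200e-01 -3.04200e-01  2.89000e-02  4.80000e-03 -2.35229e+01]
[ 0.4477 -0.3273  0.0649  0.0253 12.9572]
[  0.5932  -0.2257   0.0707   0.025  -14.1949]
0.96 [ 0.5797 -0.3587  0.0138]
0.95 [ 0.4453 -0.4155  0.0093]
0.9 [ 0.4489 -0.3264  0.0126]
0.9 [ 0.3352 -0.3909  0.0112]
0.87 [ 0.5625 -0.439   0.0132]
0.74 [ 0.5951 -0.2267  0.0138]
0.73 [ 0.3015 -0.2466  0.0112]
```

```bash
python3 -m pendant '[[[-15,-35,-50,2,85],[-14,-34,-55,2,85],[0,0,-60,0,85],[0,0,-55,0,85],[0,0,-35,0,85],[0,0,-14,0,85],[0,0,0,0,85],[0,0,0,0,85]]]'; python3 -m pendant '[[[0,0,0,0,50],[0,0,0,0,50],[0,0,0,0,50]]]'; python3 - <<'E'
from h import *
o=monitor.get_obs(); print(np.round(o["eef_pos"],4),yaw(o))
E
```

```text
time_s: 14.45
eef_pos: [0.4503, -0.3274, -0.0159]
eef_rot: [0.002, 0.619, 0.786, -0.0]
wrist_force: [1.2, -0.2, 0.2]
opening: 0.999
time_s: 14.82
eef_pos: [0.4501, -0.3277, -0.0156]
eef_rot: [0.002, 0.619, 0.785, -0.0]
wrist_force: [-0.5, 0.7, 7.4]
opening: 0.753
[ 0.4501 -0.3277 -0.0156] 13.522026342864192
```

```bash
python3 -m pendant '[[[0,0,15,0,50],[0,0,50,0,50],[13,47,50,-3,50],[13,47,30,-3,50],[13,47,0,-3,50],[13,47,0,-3,50],[13,47,0,-3,50],[13,47,0,-2,50]]]';python3 -m pendant '[[[13,48,0,-2,50],[0,0,-30,0,50],[0,0,0,0,50],[0,0,0,0,50]]]'; python3 - <<'E'
from h import *
o=monitor.get_obs(); print(np.round(o["eef_pos"],4),yaw(o))
E
```

```text
time_s: 15.82
eef_pos: [0.5261, -0.048, 0.1235]
eef_rot: [0.001, 0.729, 0.685, 0.0]
wrist_force: [0.3, -0.5, -1.0]
opening: 0.752
time_s: 16.32
eef_pos: [0.539, -0.002, 0.0933]
eef_rot: [0.0, 0.74, 0.672, 0.0]
wrist_force: [-0.9, -0.2, 1.0]
opening: 0.753
[ 0.539  -0.002   0.0933] -5.5192270833556245
```

```bash
python3 -m pendant '[[[2.5,5,-40,0,50],[0,0,-30,0,50],[0,0,-9,0,50],[0,0,0,0,50],[0,0,0,0,50]]]'; python3 - <<'E'
from h import *
o=monitor.get_obs(); print(np.round(o["eef_pos"],4),yaw(o),o["opening"],o["wrist_force"])
E
```

```text
time_s: 16.95
eef_pos: [0.5425, 0.003, 0.0147]
eef_rot: [0.001, 0.74, 0.672, 0.001]
wrist_force: [-0.2, -0.4, -0.3]
opening: 0.75
[0.5425 0.003  0.0147] -5.506918231047205 0.7498726922296154 [-0.24643668 -0.43380127 -0.31494419]
```

```bash
python3 -m pendant '[[[0,0,-3,0,50],[0,0,0,0,85],[0,0,0,0,85],[0,0,30,0,85],[0,0,50,0,85],[0,0,50,0,85],[0,-30,20,0,85],[0,-50,20,0,85]]]';python3 -m pendant '[[[10,-50,0,-2,85],[10,-50,0,-2,85],[10,-20,0,-2,85],[0,0,0,0,85],[0,0,0,0,85]]]'; python3 - <<'E'
from h import *
o=monitor.get_obs(); print(np.round(o["eef_pos"],4),yaw(o),o["opening"])
c=imaging.camera("wrist")
for r in pale(c): print(np.round(r,4))
E
```

```text
time_s: 17.95
eef_pos: [0.5414, -0.0761, 0.1816]
eef_rot: [0.001, 0.739, 0.674, 0.0]
wrist_force: [0.1, -0.5, -0.4]
opening: 0.992
time_s: 18.58
eef_pos: [0.5707, -0.1956, 0.1798]
eef_rot: [-0.001, 0.774, 0.633, -0.0]
wrist_force: [0.4, 0.0, -1.8]
opening: 0.993
[ 0.5707 -0.1956  0.1798] -11.426612232715321 0.9928379373630728
[ 0.5775 -0.3529  0.0641  0.0253  0.5028]
[  0.5968  -0.2256   0.0646   0.0252 -14.2783]
[  0.7153  -0.2684   0.0821   0.0764 -11.4332]
```

```bash
python3 -m pendant '[[[13,-15,-50,-2,85],[12,-15,-55,-1,85],[0,0,-50,0,85],[0,0,-30,0,85],[0,0,-12,0,85],[0,0,-7,0,85],[0,0,0,0,85],[0,0,0,0,85]]]'; python3 -m pendant '[[[0,0,0,0,50],[0,0,0,0,50],[0,0,0,0,50]]]'; python3 - <<'E'
from h import *
o=monitor.get_obs(); print(np.round(o["eef_pos"],4),yaw(o))
E
```

```text
time_s: 19.62
eef_pos: [0.5971, -0.227, -0.0224]
eef_rot: [0.001, 0.791, 0.612, 0.0]
wrist_force: [-0.7, -0.3, 0.7]
opening: 0.996
time_s: 20.0
eef_pos: [0.5971, -0.2271, -0.0225]
eef_rot: [0.001, 0.791, 0.612, 0.0]
wrist_force: [-0.7, -0.2, 5.8]
opening: 0.755
[ 0.5971 -0.2271 -0.0225] -14.483083537892805
```

```bash
python3 -m pendant '[[[0,0,15,0,50],[0,0,50,0,50],[-8,40,50,2,50],[-9,43,30,2,50],[-9,43,0,2,50],[-9,43,0,2,50],[-9,43,0,1,50],[-9,46,0,0,50]]]';python3 -m pendant '[[[0,0,-40,0,50],[0,0,-30,0,50],[0,0,0,0,50],[0,0,0,0,50]]]'; python3 - <<'E'
from h import *
o=monitor.get_obs(); print(np.round(o["eef_pos"],4),yaw(o),o["opening"])
E
```

```text
time_s: 21.0
eef_pos: [0.543, 0.0315, 0.1204]
eef_rot: [0.0, 0.74, 0.672, 0.0]
wrist_force: [0.7, 1.3, -0.1]
opening: 0.754
time_s: 21.5
eef_pos: [0.5443, 0.03, 0.0509]
eef_rot: [0.001, 0.74, 0.672, 0.001]
wrist_force: [0.6, -0.2, 0.6]
opening: 0.753
[0.5443 0.03   0.0509] -5.489010050655183 0.7534940149055178
```

```bash
python3 -m pendant '[[[0,1.5,-30,0,50],[0,0,-12,0,50],[0,0,-3,0,50],[0,0,0,0,50],[0,0,0,0,50]]]';python3 -m pendant '[[[0,0,0,0,85],[0,0,0,0,85],[0,0,30,0,85],[0,0,50,0,85],[0,0,50,0,85],[0,-40,30,0,85],[0,-55,0,1,85],[0,-55,0,1,85]]]'; python3 -m pendant '[[[6,-55,0,1,85],[6,-55,0,1,85],[6,-50,0,1,85],[6,-20,0,0,85],[0,0,0,0,85],[0,0,0,0,85]]]';  python3 - <<'E'
from h import *
o=monitor.get_obs(); print(np.round(o["eef_pos"],4),yaw(o),o["opening"])
c=imaging.camera("wrist")
for r in pale(c): print(np.round(r,4))
E
```

```text
time_s: 22.12
eef_pos: [0.5442, 0.0316, 0.0054]
eef_rot: [0.001, 0.74, 0.672, 0.001]
wrist_force: [0.2, -0.5, -0.9]
opening: 0.756
time_s: 23.12
eef_pos: [0.5437, -0.1196, 0.1656]
eef_rot: [0.001, 0.728, 0.686, 0.0]
wrist_force: [0.9, -0.1, -0.2]
opening: 0.995
time_s: 23.88
eef_pos: [0.567, -0.2972, 0.1642]
eef_rot: [-0.001, 0.71, 0.704, 0.0]
wrist_force: [-0.9, -0.5, -0.1]
opening: 0.996
[ 0.567  -0.2972  0.1642] -0.45156691346849337 0.9956028682085348
[ 0.5774 -0.3534  0.0643  0.0251  0.7994]
[ 6.77300e-01 -2.73900e-01  1.56000e-02  7.40000e-03 -7.77684e+01]
```

```bash
python3 -m pendant '[[[5,-28,-50,1,85],[5,-28,-55,0,85],[0,0,-40,0,85],[0,0,-25,0,85],[0,0,-12,0,85],[0,0,-5,0,85],[0,0,0,0,85],[0,0,0,0,85]]]'; python3 -m pendant '[[[0,0,0,0,50],[0,0,0,0,50],[0,0,0,0,50]]]'; python3 - <<'E'
from h import *
o=monitor.get_obs(); print(np.round(o["eef_pos"],4),yaw(o))
E
```

```text
time_s: 24.92
eef_pos: [0.5782, -0.3548, -0.021]
eef_rot: [0.001, 0.704, 0.71, 0.0]
wrist_force: [-0.3, -0.2, -0.4]
opening: 0.995
time_s: 25.3
eef_pos: [0.5782, -0.355, -0.0212]
eef_rot: [0.001, 0.704, 0.71, 0.0]
wrist_force: [0.1, 1.2, 6.3]
opening: 0.75
[ 0.5782 -0.355  -0.0212] 0.519353334396402
```

```bash
python3 -m pendant '[[[0,0,15,0,50],[0,0,50,0,50],[-3,50,50,-1,50],[-4,52,30,-1,50],[-4,52,0,-1,50],[-4,52,0,-1,50],[-4,52,0,-1,50],[-4,52,0,-1,50]]]';python3 -m pendant '[[[-4,52,0,0,50],[-4,54,0,0,50],[0,0,-40,0,50],[0,0,-30,0,50],[0,0,0,0,50],[0,0,0,0,50]]]'; python3 - <<'E'
from h import *
o=monitor.get_obs(); print(np.round(o["eef_pos"],4),yaw(o),o["opening"])
E
```

```text
time_s: 26.3
eef_pos: [0.5543, -0.0484, 0.1175]
eef_rot: [0.0, 0.74, 0.672, 0.0]
wrist_force: [0.5, 0.4, -0.0]
opening: 0.759
time_s: 27.05
eef_pos: [0.5476, 0.0557, 0.0481]
eef_rot: [0.001, 0.74, 0.672, 0.001]
wrist_force: [-0.1, -1.0, -0.5]
opening: 0.755
[0.5476 0.0557 0.0481] -5.495339282317974 0.7554918235609606
```

```bash
python3 -m pendant '[[[-0.5,5,-25,0,50],[0,0,-12,0,50],[0,0,-4,0,50],[0,0,0,0,50],[0,0,0,0,50]]]';python3 -m pendant '[[[0,0,0,0,73],[0,0,0,0,73],[0,0,30,0,73],[0,0,50,0,73],[0,-30,50,0,73],[-20,-30,0,0,73],[0,0,0,0,73],[0,0,0,0,73]]]';  python3 - <<'E'
from h import *
o=monitor.get_obs(); print(np.round(o["eef_pos"],4),yaw(o),o["opening"])
c=imaging.camera("wrist"); t=imaging.camera("top")
cv2.imwrite("pics/p4.png",np.hstack([ortho(k,.47,.62,-.07,.1,.052,2.3) for k in(t,c)]))
E
```

```text
time_s: 27.68
eef_pos: [0.5469, 0.0608, 0.0064]
eef_rot: [0.0, 0.74, 0.672, 0.0]
wrist_force: [-0.4, -0.9, -0.8]
opening: 0.754
time_s: 28.68
eef_pos: [0.5261, 0.0012, 0.1354]
eef_rot: [-0.0, 0.74, 0.672, 0.0]
wrist_force: [-0.7, -0.0, -0.5]
opening: 0.855
[0.5261 0.0012 0.1354] -5.510385160710582 0.855223548282187
```

View pics/p4.png

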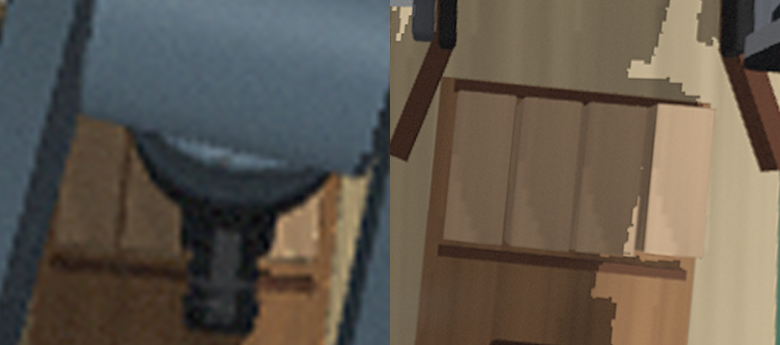

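All four blocks lie between the strips, spanning columns 450–714. That is about v -54 to 58 on the carrier, with small gaps. I'll nudge the right-hand block +4 mm with closed fingers to gain clearance from the anvil.

```bash
python3 -m pendant '[[[4,-28,0,0,0],[4,-29,0,0,0],[0,0,-30,0,0],[0,0,-40,0,0],[0,0,-35,0,0],[0,0,-12,0,0],[0,0,0,0,0],[0,0,0,0,0]]]';  python3 - <<'E'
from h import *
o=monitor.get_obs(); print(np.round(o["eef_pos"],4),yaw(o),o["opening"])
c=imaging.camera("wrist"); save(c,"push0.png",crop=(160,100,480,400),s=1.6)
p=np.array(o["eef_pos"])
for d in (0,20): print(d,pix(c,[p+[0,0,d/1000]])[0])
E
```

```text
time_s: 29.78
eef_pos: [0.5355, -0.0563, 0.02]
eef_rot: [0.001, 0.74, 0.673, 0.001]
wrist_force: [0.1, 0.1, -0.4]
opening: 0.002
[ 0.5355 -0.0563  0.02  ] -5.4577000044080135 0.001764597038467025
0 [319.65998773 248.93333592]
20 [319.60655069 267.24140054]
```

View pics/push0.png

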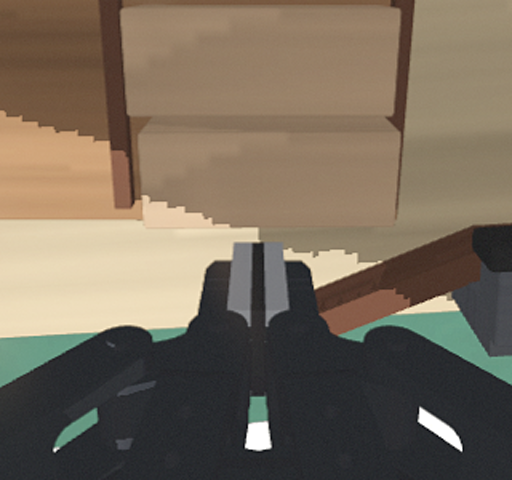

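```bash
python3 -m pendant '[[[0,0,-6,0,0],[0.5,5,0,0,0],[0.2,2,0,0,0],[0.2,2,0,0,0],[0.1,1.5,0,0,0],[0.1,1.2,0,0,0],[0,0,0,0,0],[0,0,0,0,0]]]';  python3 - <<'E'
from h import *
o=monitor.get_obs(); print(np.round(o["eef_pos"],4),yaw(o),o["wrist_force"])
E
python3 -m pendant '[[[0,-6,0,0,0],[0,-8,0,0,0],[0,0,40,0,0],[0,0,50,0,0],[-30,30,40,0,50],[-30,30,0,0,50],[0,0,0,0,50],[0,0,0,0,50]]]';  python3 - <<'E'
from h import *
o=monitor.get_obs(); print(np.round(o["eef_pos"],4),yaw(o))
c=imaging.camera("wrist"); 
cv2.imwrite("pics/p5.png",ortho(c,.42,.69,-.11,.12,.052,2.2))
E
```

```text
time_s: 30.82
eef_pos: [0.5352, -0.0443, 0.0126]
eef_rot: [-0.0, 0.74, 0.672, 0.0]
wrist_force: [-0.7, -0.1, 0.5]
opening: 0.001
[ 0.5352 -0.0443  0.0126] -5.480294239420463 [-0.69928901 -0.1399748   0.48041407]
time_s: 31.82
eef_pos: [0.4758, 0.001, 0.1428]
eef_rot: [0.0, 0.74, 0.672, 0.0]
wrist_force: [-0.2, 0.1, -0.6]
opening: 0.585
[0.4758 0.001  0.1428] -5.482615379321512
```

View pics/p5.png

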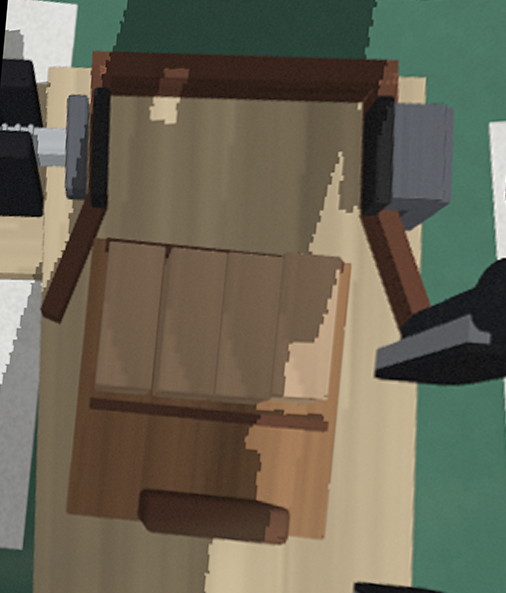

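The blocks are compact, at v -48 to 59, which clears both jaws by at least 5 mm. Next I grip the push block at (214,515) and square the carrier on the jig's axis.

```bash
python3 -m pendant '[[[-10,12,0,0,50],[-10,11,-30,0,50],[0,0,-40,0,50],[0,0,-30,0,50],[0,0,-10,0,50],[0,0,-3,0,50],[0,0,0,0,50],[0,0,0,0,50]]]';  python3 -m pendant '[[[0,0,0,0,5],[0,0,0,0,5],[0,0,0,0,5],[0,0,0,0,5]]]'; python3 - <<'E'
from h import *
o=monitor.get_obs(); print(np.round(o["eef_pos"],4),yaw(o),o["opening"],o["wrist_force"])
E
```

```text
time_s: 32.88
eef_pos: [0.4563, 0.0245, 0.0307]
eef_rot: [0.001, 0.74, 0.672, 0.001]
wrist_force: [-0.7, 0.4, -0.5]
opening: 0.583
time_s: 33.38
eef_pos: [0.4557, 0.0246, 0.0302]
eef_rot: [0.0, 0.74, 0.672, 0.0]
wrist_force: [-2.9, -0.2, 6.0]
opening: 0.173
[0.4557 0.0246 0.0302] -5.482997780531068 0.17286564236888344 [-2.94714322 -0.16882366  6.04582552]
```

```bash
python3 -m pendant '[[[1,-2,0,0.5,5],[1.5,-2.1,0,0.5,5],[1.5,-2.2,0,0.5,5],[1.5,-2.2,0,0.5,5],[1.5,-2.2,0,0.5,5],[1.5,-2.2,0,0.5,5],[1.5,-2.2,0,0.5,5],[1.5,-2.2,0,0.5,5]]]';  python3 - <<'E'
from h import *
o=monitor.get_obs(); print(np.round(o["eef_pos"],4),yaw(o),o["opening"],o["wrist_force"])
c=imaging.camera("wrist"); t=imaging.camera("top")
for n,k in(("wrist",c),("top",t)):
  for th in("carrier","jig","stop","anvil"):
    for r in spotter.tip_of(n,th): print(n,th,round(r["confidence"],2),np.round(world(k,r["at"]),4))
cv2.imwrite("pics/p6.png",ortho(c,.43,.69,-.11,.12,.012,2.2))
E
```

```text
time_s: 34.38
eef_pos: [0.4653, 0.0092, 0.0302]
eef_rot: [-0.002, 0.716, 0.698, -0.0]
wrist_force: [-8.1, 9.7, 15.6]
opening: 0.173
[0.4653 0.0092 0.0302] -1.4119282025807192 0.17307659489648183 [-8.12764186  9.67522122 15.58762037]
wrist carrier 0.66 [ 6.251e-01  2.400e-03 -2.000e-04]
wrist jig 0.56 [0.6267 0.004  0.001 ]
wrist anvil 0.88 [ 0.6239 -0.0514  0.0429]
top jig 0.91 [ 0.6252  0.0014 -0.0024]
top stop 0.79 [0.6682 0.0023 0.0132]
top stop 0.24 [ 0.77   -0.1013 -0.0032]
top anvil 0.51 [ 0.6241 -0.0481  0.0386]
```

View pics/p6.png

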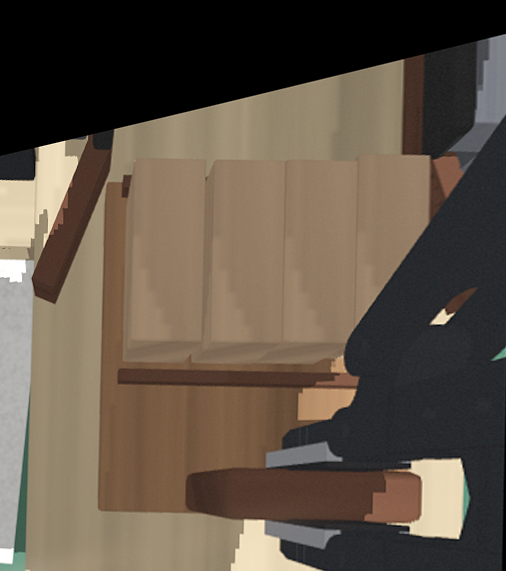

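Squared: the tool is at yaw -1.4°, and the blocks and strips line up in the view. I'll loosen to 30 mm, still straddling the push block, and push with the rear pad so the rails can centre the carrier.

```bash
python3 -m pendant '[[[0,0,0,0,30],[0,0,0,0,30],[4,0,0,0,30],[6,-0.5,0,0,30],[8,-0.5,0,0,30],[8,-0.5,0,0,30],[8,-0.5,0,0,30],[0,0,0,0,30]]]';  python3 - <<'E'
from h import *
o=monitor.get_obs(); print(np.round(o["eef_pos"],4),yaw(o),o["opening"],o["wrist_force"])
E
python3 -m pendant '[[[7,-0.3,0,0,30],[7,-0.3,0,0,30],[7,-0.3,0,0,30],[7,-0.3,0,0,30],[6,-0.3,0,0,30],[0,0,0,0,30]]]'; python3 - <<'E'
from h import *
o=monitor.get_obs(); print(np.round(o["eef_pos"],4),yaw(o),o["opening"],o["wrist_force"])
E
```

```text
time_s: 35.88
eef_pos: [0.5013, 0.0052, 0.0294]
eef_rot: [0.0, 0.716, 0.698, 0.0]
wrist_force: [-0.3, 0.6, -0.3]
opening: 0.352
[0.5013 0.0052 0.0294] -1.4844887211375692 0.35198702889596006 [-0.25687402  0.58862246 -0.27264407]
time_s: 36.62
eef_pos: [0.536, 0.0036, 0.03]
eef_rot: [0.001, 0.716, 0.698, 0.001]
wrist_force: [0.0, -0.2, 0.7]
opening: 0.353
[0.536  0.0036 0.03  ] -1.4848969120966402 0.35268290632644234 [ 0.03483644 -0.15782612  0.70745264]
```

```bash
python3 -m pendant '[[[3,-0.1,0,0,30],[3,-0.1,0,0,30],[3,-0.1,0,0,30]]]'; python3 -m pendant '[[[1.5,0,0,0,30],[1.5,0,0,0,30]]]'; python3 - <<'E'
from h import *
o=monitor.get_obs(); print(np.round(o["eef_pos"],4),yaw(o),o["opening"],o["wrist_force"])
c=imaging.camera("top"); s=imaging.camera("scene")
for n,k in(("scene",s),("top",c)):
  for th in("carrier","lam1"):
    for r in spotter.tip_of(n,th): print(n,th,round(r["confidence"],2),np.round(world(k,r["at"]),4))
E
```

```text
time_s: 37.0
eef_pos: [0.5429, 0.0037, 0.0298]
eef_rot: [-0.001, 0.716, 0.698, -0.001]
wrist_force: [-4.8, 0.7, 3.2]
opening: 0.351
time_s: 37.25
eef_pos: [0.546, 0.0036, 0.0298]
eef_rot: [-0.001, 0.716, 0.698, -0.001]
wrist_force: [-6.1, -0.9, 5.0]
opening: 0.35
[0.546  0.0036 0.0298] -1.4703633507386096 0.34958026991393204 [-6.06343219 -0.91018075  5.0274908 ]
scene carrier 0.73 [0.624  0.0057 0.0127]
scene carrier 0.66 [0.6289 0.0779 0.0424]
scene lam1 0.81 [ 0.5568 -0.4388  0.012 ]
scene lam1 0.72 [0.6263 0.0456 0.0335]
scene lam1 0.71 [ 0.3006 -0.2493  0.0103]
scene lam1 0.62 [ 0.629  -0.038   0.0402]
scene lam1 0.54 [0.6264 0.0192 0.0387]
scene lam1 0.5 [ 0.6277 -0.0112  0.0344]
scene lam1 0.49 [ 0.4444 -0.4194  0.0146]
scene lam1 0.44 [ 0.3361 -0.3886  0.0148]
top lam1 0.69 [ 0.4477 -0.4184  0.0125]
top lam1 0.64 [ 0.3395 -0.3912  0.009 ]
top lam1 0.64 [0.548  0.0034 0.0099]
top lam1 0.55 [ 0.3049 -0.2484  0.0133]
top lam1 0.48 [ 0.5646 -0.4353  0.0124]
```

```bash
python3 -m pendant '[[[1.5,0,0,0,30],[1.5,0,0,0,30]]]'; python3 -m pendant '[[[1.5,0,0,0,30],[1,0,0,0,30],[0,0,0,0,30]]]'
```

```text
time_s: 37.8
eef_pos: [0.546, 0.0039, 0.0293]
eef_rot: [-0.003, 0.716, 0.698, -0.003]
wrist_force: [-17.6, 0.8, 12.7]
opening: 0.349
time_s: 38.17
eef_pos: [0.5459, 0.004, 0.0291]
eef_rot: [-0.005, 0.716, 0.698, -0.005]
wrist_force: [-25.0, -0.7, 19.3]
opening: 0.358
```

The carrier stops hard at tool x = 0.546 with 25 N, which matches the computed home contact of 0.546–0.548. Next I retreat and go to the outer side of the trigger.

```bash
python3 -m pendant '[[[-6,0,0,0,30],[-6,0,0,0,30],[0,0,40,0,30],[0,0,50,0,30],[0,0,50,0,30],[20,40,20,0,0],[25,50,0,0,0],[25,50,0,0,0]]]'; python3 -m pendant '[[[22,47,0,0,0],[0,0,0,0,0],[0,0,0,0,0]]]'; python3 - <<'E'
from h import *
o=monitor.get_obs(); print(np.round(o["eef_pos"],4),yaw(o),o["opening"],o["wrist_force"])
c=imaging.camera("wrist")
save(c,"tr0.png")
for th in("carrier","lam1","pad","anvil","trigger_tip","post_top","jig"):
    for r in spotter.tip_of("wrist",th): print(th,round(r["confidence"],2),np.round(world(c,r["at"]),4))
E
```

```text
time_s: 39.17
eef_pos: [0.612, 0.1448, 0.1909]
eef_rot: [0.001, 0.716, 0.698, 0.001]
wrist_force: [0.3, -0.2, 0.3]
opening: 0.002
time_s: 39.55
eef_pos: [0.6323, 0.1905, 0.1894]
eef_rot: [0.0, 0.716, 0.698, -0.0]
wrist_force: [-0.0, -0.5, 0.3]
opening: 0.004
[0.6323 0.1905 0.1894] -1.4453634195681515 0.004146751557169687 [-0.04117671 -0.45689002  0.29696435]
carrier 0.26 [0.6287 0.0166 0.0427]
carrier 0.23 [ 0.441   0.2876 -0.0045]
lam1 0.67 [ 0.6292 -0.0354  0.0394]
lam1 0.62 [0.6295 0.0178 0.0406]
lam1 0.52 [ 0.6283 -0.0026  0.0401]
trigger_tip 0.61 [0.6301 0.1685 0.1219]
post_top 0.38 [ 0.4429  0.2862 -0.0018]
```

View pics/tr0.png

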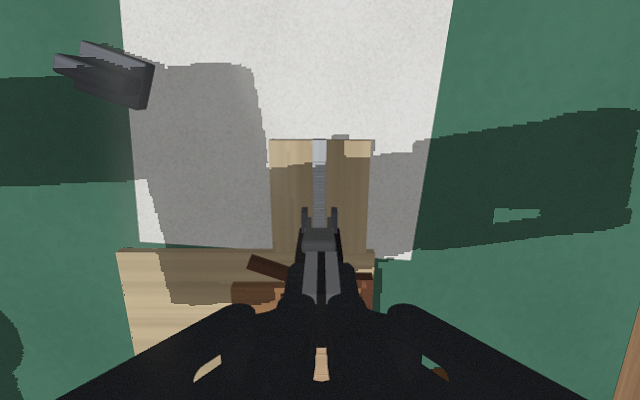

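The trigger shows at (320,240), just on the -y side of the closed fingers. The weight is at (105,75), apparently shifted, and I'll re-measure it later. I now descend beside the trigger and make the first squeeze.

```bash
python3 -m pendant '[[[-2,0,-50,0,0],[0,0,-40,0,0],[0,0,-10,0,0],[0,0,0,0,0],[0,0,0,0,0]]]'; python3 -m pendant '[[[0,-8,0,0,0],[0,-8,0,0,0]]]'; python3 -m pendant '[[[0,-8,0,0,0],[0,-6,0,0,0]]]';  python3 -m pendant '[[[0,-4,0,0,0],[0,0,0,0,0]]]'; python3 - <<'E'
from h import *
c=imaging.camera("wrist")
save(c,"tr1.png",crop=(200,150,440,350),s=2)
E
```

```text
time_s: 40.58
eef_pos: [0.632, 0.1907, 0.092]
eef_rot: [0.001, 0.716, 0.698, 0.001]
wrist_force: [0.2, -0.1, -0.4]
opening: -0.004
time_s: 40.83
eef_pos: [0.6315, 0.1772, 0.0923]
eef_rot: [-0.001, 0.716, 0.698, 0.003]
wrist_force: [-3.2, 16.8, 10.1]
opening: -0.004
time_s: 41.08
eef_pos: [0.6318, 0.1644, 0.0933]
eef_rot: [-0.001, 0.716, 0.698, 0.004]
wrist_force: [-1.9, 15.6, 11.5]
opening: 0.003
time_s: 41.32
eef_pos: [0.6319, 0.16, 0.0933]
eef_rot: [-0.0, 0.716, 0.698, 0.004]
wrist_force: [-2.1, 13.7, 10.0]
opening: 0.0
```

```bash
python3 -m pendant '[[[0,-4,0,0,0],[0,-1,0,0,0]]]'; python3 -m pendant '[[[0,20,0,0,0],[0,20,0,0,0],[0,0,0,0,0],[0,0,0,0,0]]]'; python3 - <<'E'
from h import *
for n in("scene","wrist"):
  c=imaging.camera(n)
  for th in("pad","trigger_tip","bar"):
    for r in spotter.tip_of(n,th): print(n,th,round(r["confidence"],2),np.round(world(c,r["at"]),4))
E
```

```text
time_s: 41.62
eef_pos: [0.6319, 0.1557, 0.0933]
eef_rot: [-0.001, 0.716, 0.698, 0.004]
wrist_force: [-2.1, 17.6, 10.6]
opening: -0.001
time_s: 42.12
eef_pos: [0.63, 0.1913, 0.0891]
eef_rot: [-0.0, 0.716, 0.698, -0.0]
wrist_force: [0.8, 0.1, -0.5]
opening: -0.001
scene pad 0.43 [0.6277 0.0538 0.0402]
scene trigger_tip 0.6 [0.6336 0.1698 0.1256]
scene trigger_tip 0.3 [ 0.6285 -0.0123  0.0371]
scene bar 0.67 [ 7.261e-01 -2.783e-01 -6.000e-04]
```

```bash
python3 -m pendant '[[[0,-9,0,0,0],[0,-9,0,0,0]]]'; python3 -m pendant '[[[0,-7,0,0,0],[0,-3,0,0,0]]]';  python3 -m pendant '[[[0,-3,0,0,0]]]'; python3 -m pendant '[[[0,-3,0,0,0]]]'
```

```text
time_s: 42.78
eef_pos: [0.6303, 0.1757, 0.0906]
eef_rot: [-0.002, 0.716, 0.698, 0.002]
wrist_force: [-3.3, 17.0, 8.1]
opening: -0.005
time_s: 43.02
eef_pos: [0.6304, 0.1671, 0.0918]
eef_rot: [-0.002, 0.716, 0.698, 0.003]
wrist_force: [-4.8, 15.4, 9.5]
opening: 0.003
time_s: 43.15
eef_pos: [0.6305, 0.1645, 0.092]
eef_rot: [-0.002, 0.716, 0.698, 0.003]
wrist_force: [-5.9, 16.5, 11.5]
opening: -0.001
time_s: 43.28
eef_pos: [0.6304, 0.162, 0.0922]
eef_rot: [-0.002, 0.716, 0.698, 0.003]
wrist_force: [-3.4, 17.9, 11.6]
opening: 0.002
```

Force is creeping up as the blocks come into contact. I'll continue to the end of the stroke and then release.

```bash
python3 -m pendant '[[[0,-3,0,0,0]]]';  python3 -m pendant '[[[0,-3,0,0,0]]]'; python3 -m pendant '[[[0,-2,0,0,0],[0,0,0,0,0]]]'; python3 -m pendant '[[[0,20,0,0,0],[0,20,0,0,0],[0,0,0,0,0],[0,0,0,0,0]]]'; python3 - <<'E'
from h import *
for n in("scene",):
  c=imaging.camera(n)
  for th in("pad","trigger_tip","lam1","carrier","anvil"):
    for r in spotter.tip_of(n,th): print(n,th,round(r["confidence"],2),np.round(world(c,r["at"]),4))
  save(c,"cl.png",crop=(240,160,400,280),s=5)
E
```

```text
time_s: 43.4
eef_pos: [0.6304, 0.1595, 0.0923]
eef_rot: [-0.002, 0.716, 0.698, 0.003]
wrist_force: [-6.4, 19.0, 13.5]
opening: 0.008
time_s: 43.52
eef_pos: [0.6304, 0.157, 0.0925]
eef_rot: [-0.002, 0.716, 0.698, 0.004]
wrist_force: [-6.4, 21.5, 13.8]
opening: 0.003
time_s: 43.78
eef_pos: [0.6303, 0.1558, 0.0926]
eef_rot: [-0.003, 0.716, 0.698, 0.004]
wrist_force: [-6.1, 22.0, 13.8]
opening: 0.001
time_s: 44.28
eef_pos: [0.6302, 0.1889, 0.0891]
eef_rot: [-0.0, 0.716, 0.698, -0.0]
wrist_force: [0.7, 0.7, 0.2]
opening: 0.003
scene pad 0.35 [0.6263 0.0473 0.0405]
scene trigger_tip 0.58 [0.6292 0.1672 0.1222]
scene lam1 0.74 [ 0.7746 -0.1045  0.0011]
scene lam1 0.72 [ 0.5576 -0.4396  0.0112]
scene lam1 0.65 [0.6303 0.0376 0.0324]
scene lam1 0.65 [ 0.302  -0.249   0.0123]
scene lam1 0.64 [ 0.3389 -0.3911  0.0146]
scene lam1 0.59 [0.6301 0.0565 0.0408]
scene lam1 0.54 [ 0.6284 -0.0153  0.0342]
scene lam1 0.53 [0.6249 0.0158 0.0404]
scene lam1 0.52 [ 0.6282 -0.0425  0.04  ]
scene lam1 0.52 [ 0.4424 -0.4183  0.0132]
scene carrier 0.95 [6.229e-01 3.000e-04 9.800e-03]
scene carrier 0.22 [ 0.6292  0.     -0.0047]
scene anvil 0.68 [ 0.6235 -0.0532  0.0419]
scene anvil 0.34 [0.6341 0.1704 0.1249]
```

View pics/cl.png

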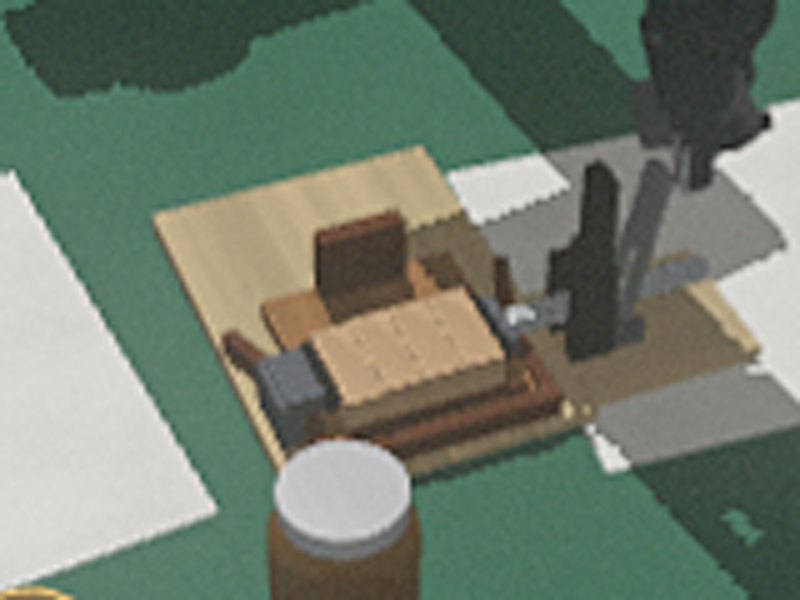

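The blocks sit tight between the jaws in the crop, with the tops at (310–505, 290–405). The tip force reached 22 N. I'll do a third squeeze, stopping at about 27 N, to make the grip surely firm.

```bash
python3 -m pendant '[[[0,-9,0,0,0],[0,-5,0,0,0]]]'; python3 -m pendant '[[[0,-4,0,0,0]]]';  python3 -m pendant '[[[0,-3,0,0,0]]]'; python3 -m pendant '[[[0,-3,0,0,0]]]'
```

```text
time_s: 44.82
eef_pos: [0.6303, 0.1793, 0.0902]
eef_rot: [-0.002, 0.716, 0.698, 0.003]
wrist_force: [-0.3, 19.9, 1.4]
opening: 0.006
time_s: 44.95
eef_pos: [0.6303, 0.1766, 0.0908]
eef_rot: [-0.003, 0.716, 0.698, 0.004]
wrist_force: [-2.1, 21.6, 5.4]
opening: 0.002
time_s: 45.08
eef_pos: [0.6303, 0.1751, 0.0912]
eef_rot: [-0.003, 0.716, 0.698, 0.004]
wrist_force: [-1.8, 27.4, 5.1]
opening: -0.001
time_s: 45.2
eef_pos: [0.6302, 0.174, 0.0914]
eef_rot: [-0.004, 0.716, 0.698, 0.006]
wrist_force: [-2.1, 34.7, 5.4]
opening: -0.002
```

The force stalled at 35 N with only 5 mm of travel, so the grip is firm. I release the trigger, back off and look for the weight.

```bash
python3 -m pendant '[[[0,12,0,0,0],[0,14,0,0,0],[0,0,0,0,0],[0,0,50,0,85],[0,0,60,0,85],[-40,10,20,0,85],[-50,15,0,0,85],[0,0,0,0,85]]]'; python3 - <<'E'
from h import *
o=monitor.get_obs(); print(np.round(o["eef_pos"],4),yaw(o),o["wrist_force"])
c=imaging.camera("wrist"); t=imaging.camera("top"); s=imaging.camera("scene")
for n,k in(("wrist",c),("top",t),("scene",s)):
  for th in("weight","pad","trigger_tip","bar"):
    for r in spotter.tip_of(n,th): print(n,th,round(r["confidence"],2),np.round(world(k,r["at"]),4))
cv2.imwrite("pics/wt.png",ortho(c,.39,.53,.2,.34,.020,4))
E
```

```text
time_s: 46.2
eef_pos: [0.5374, 0.2166, 0.2196]
eef_rot: [-0.0, 0.716, 0.698, -0.001]
wrist_force: [0.5, -0.3, 0.4]
opening: 1.0
[0.5374 0.2166 0.2196] -1.4062834245054825 [ 0.53495279 -0.33007761  0.40419795]
wrist weight 0.69 [ 0.4444  0.2843 -0.0033]
wrist pad 0.5 [0.6283 0.051  0.0429]
wrist pad 0.36 [ 0.4432  0.2853 -0.0021]
wrist trigger_tip 0.59 [0.6308 0.1675 0.12  ]
wrist bar 0.9 [0.6281 0.0591 0.0425]
top weight 0.44 [0.6324 0.0408 0.0362]
top pad 0.38 [0.6263 0.0556 0.0449]
top trigger_tip 0.54 [0.6328 0.1658 0.1259]
top bar 0.68 [0.6267 0.0539 0.04  ]
scene weight 0.75 [ 0.4416  0.287  -0.0032]
scene weight 0.73 [0.6295 0.038  0.0342]
scene pad 0.37 [0.6242 0.0467 0.0434]
scene trigger_tip 0.76 [0.6301 0.1673 0.1245]
scene bar 0.62 [0.6294 0.0545 0.041 ]
scene bar 0.16 [0.6288 0.168  0.1232]
```

View pics/wt.png

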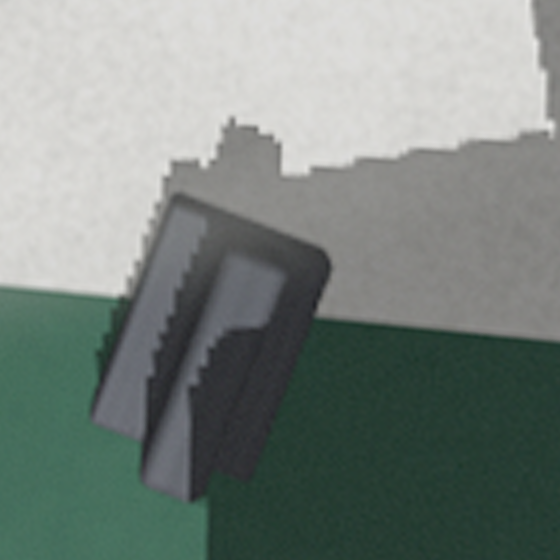

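The weight's base corners are at (178,195), (328,260), (95,418) and (247,480). That puts it at about (0.4455, 0.2865), length yaw -20.3°, so it was indeed knocked from its start pose. I grip it across the rib, at jaw yaw 69.7°.

```bash
python3 -m pendant '[[[-15,12,0,10.2,50],[-15,12,0,10.2,50],[-15,12,0,10.2,50],[-15,12,0,10.2,50],[-16,12,0,10.2,50],[-16,10,-20,10.1,50],[0,0,-50,10,50],[0,0,0,0,50]]]'; python3 -m pendant '[[[0,0,-50,0,50],[0,0,0,0,50],[0,0,0,0,50]]]'; python3 - <<'E'
from h import *
o=monitor.get_obs(); print(np.round(o["eef_pos"],4),yaw(o),o["opening"])
c=imaging.camera("wrist")
for r in spotter.tip_of("wrist","weight"): print(round(r["confidence"],2),np.round(world(c,r["at"]),4))
cv2.imwrite("pics/wt2.png",ortho(c,.39,.53,.2,.34,.050,4))
E
```

```text
time_s: 47.95
eef_pos: [0.4451, 0.2856, 0.1463]
eef_rot: [-0.003, 0.177, 0.984, -0.002]
wrist_force: [-0.8, -0.5, 0.7]
opening: 0.585
time_s: 48.32
eef_pos: [0.4497, 0.2869, 0.102]
eef_rot: [0.001, 0.178, 0.984, 0.001]
wrist_force: [-0.2, 0.3, 0.2]
opening: 0.584
[0.4497 0.2869 0.102 ] 69.51514856232218 0.5837780237374617
0.86 [ 0.4438  0.2847 -0.006 ]
```

View pics/wt2.png

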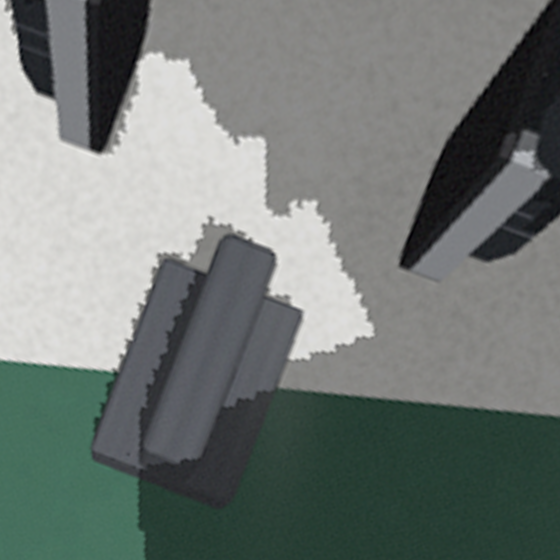

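```bash
python3 -m pendant '[[[-5,0,-50,0,50],[0,0,-35,0,50],[0,0,-12,0,50],[0,0,-4,0,50],[0,0,0,0,50],[0,0,0,0,50]]]'; python3 -m pendant '[[[0,0,0,0,5],[0,0,0,0,5],[0,0,0,0,5],[0,0,0,0,5],[0,0,0,0,5]]]'; python3 -m pendant '[[[0,0,30,0,5],[0,0,50,0,5],[0,0,50,0,5],[0,0,0,0,5]]]'; python3 - <<'E'
from h import *
o=monitor.get_obs(); print(np.round(o["eef_pos"],4),yaw(o),o["opening"],o["wrist_force"])
E
```

```text
time_s: 49.18
eef_pos: [0.4445, 0.287, 0.0001]
eef_rot: [0.001, 0.177, 0.984, 0.001]
wrist_force: [0.1, -0.1, 0.4]
opening: 0.589
time_s: 49.8
eef_pos: [0.4437, 0.2866, -0.0008]
eef_rot: [0.0, 0.177, 0.984, 0.0]
wrist_force: [-1.7, -1.6, 4.7]
opening: 0.174
time_s: 50.3
eef_pos: [0.4458, 0.2876, 0.1322]
eef_rot: [0.003, 0.177, 0.984, 0.002]
wrist_force: [0.5, 0.2, -5.4]
opening: 0.171
[0.4458 0.2876 0.1322] 69.62752061955577 0.17135706890971716 [ 0.45762552  0.23943833 -5.40340643]
```

```bash
python3 -m pendant '[[[0,-20,40,2,5],[15,-40,30,3,5],[25,-45,0,3,5],[30,-45,0,3,5],[30,-45,0,3,5],[30,-45,0,3,5],[30,-35,0,2,5],[20,-13,0,0,5]]]'; python3 -m pendant '[[[0,0,-40,0,5],[0,0,-40,0,5],[0,0,0,0,5],[0,0,0,0,5]]]'; python3 - <<'E'
from h import *
o=monitor.get_obs(); print(np.round(o["eef_pos"],4),yaw(o),o["opening"],o["wrist_force"])
c=imaging.camera("wrist"); cv2.imwrite("pics/pl.png",ortho(c,.5,.72,-.1,.15,.052,2.2))
for th in ("lam1","carrier","weight","pad"):
  for r in spotter.tip_of("wrist",th): print(th,round(r["confidence"],2),np.round(world(c,r["at"]),4))
E
```

```text
time_s: 51.3
eef_pos: [0.6226, -0.0039, 0.1947]
eef_rot: [-0.003, 0.013, 1.0, 0.0]
wrist_force: [-0.4, 0.7, -5.0]
opening: 0.176
time_s: 51.8
eef_pos: [0.6232, -0.0014, 0.1184]
eef_rot: [-0.0, 0.012, 1.0, 0.0]
wrist_force: [0.6, 0.5, -4.6]
opening: 0.176
[ 0.6232 -0.0014  0.1184] 88.62831920970348 0.1756950377048909 [ 0.6177721   0.54548807 -4.64814546]
lam1 0.91 [0.6311 0.0378 0.0339]
lam1 0.82 [ 0.6283 -0.0451  0.0369]
weight 0.77 [ 0.6223 -0.0035  0.1179]
weight 0.5 [0.6282 0.0514 0.0407]
pad 0.74 [0.6284 0.0506 0.043 ]
```

```bash
python3 -m pendant '[[[3,0,-30,0,5],[0,0,-20,0,5],[0,0,-9,0,5],[0,0,-4,0,5],[0,0,0,0,5]]]'; python3 -m pendant '[[[0,0,-1.5,0,5],[0,0,0,0,5]]]';  python3 -m pendant '[[[0,0,-1,0,5],[0,0,0,0,5]]]'
```

```text
time_s: 52.68
eef_pos: [0.6266, -0.0015, 0.056]
eef_rot: [0.0, 0.012, 1.0, -0.0]
wrist_force: [-0.8, 0.2, -5.4]
opening: 0.174
time_s: 52.92
eef_pos: [0.6266, -0.0015, 0.0546]
eef_rot: [0.0, 0.012, 1.0, -0.0]
wrist_force: [0.2, -0.1, -4.9]
opening: 0.174
time_s: 53.18
eef_pos: [0.6263, -0.0014, 0.0532]
eef_rot: [0.0, 0.012, 1.0, 0.0]
wrist_force: [0.2, -0.3, -4.8]
opening: 0.174
```

```bash
python3 -m pendant '[[[0,0,-1,0,5],[0,0,0,0,5]]]';  python3 -m pendant '[[[0,0,-1,0,5],[0,0,0,0,5]]]'; python3 -m pendant '[[[0,0,-1,0,5],[0,0,0,0,5]]]'
```

```text
time_s: 53.42
eef_pos: [0.6262, -0.0015, 0.052]
eef_rot: [-0.0, 0.012, 1.0, 0.0]
wrist_force: [-1.1, -0.7, -5.4]
opening: 0.175
time_s: 53.68
eef_pos: [0.6264, -0.0015, 0.0513]
eef_rot: [0.0, 0.012, 1.0, -0.0]
wrist_force: [0.4, -0.3, -4.4]
opening: 0.172
time_s: 53.92
eef_pos: [0.6264, -0.0015, 0.0512]
eef_rot: [0.0, 0.012, 1.0, -0.0]
wrist_force: [-5.0, 0.1, 4.8]
opening: 0.174
```

The weight touched down at z 0.0512, exactly as predicted. Release, lift clear and check.

```bash
python3 -m pendant '[[[0,0,0,0,40],[0,0,0,0,40],[0,0,0,0,40],[0,0,20,0,40],[0,0,50,0,40],[0,0,60,0,40],[-50,0,50,0,40],[-60,0,0,0,40]]]'; python3 -m pendant '[[[-60,0,0,0,40],[0,0,0,0,40],[0,0,0,0,40]]]'; python3 - <<'E'
from h import *
o=monitor.get_obs(); print(np.round(o["eef_pos"],4),o["wrist_force"])
ks={n:imaging.camera(n) for n in("scene","wrist","top")}
for n,k in ks.items():
  for th in("weight","carrier","pad","bar","trigger_tip","thermos","mug","jar","jarlid"):
    for r in spotter.tip_of(n,th)[:1]: print(n,th,round(r["confidence"],2),np.round(world(k,r["at"]),4))
s=ks["scene"]["img"][150:290,230:400]; a=cv2.resize(s,(486,400),interpolation=cv2.INTER_CUBIC)
cv2.imwrite("pics/fin.png",cv2.cvtColor(a,cv2.COLOR_RGB2BGR))
E
```

```text
time_s: 54.92
eef_pos: [0.5247, -0.0023, 0.2307]
eef_rot: [0.005, 0.012, 1.0, -0.001]
wrist_force: [0.2, -1.1, -0.6]
opening: 0.469
time_s: 55.3
eef_pos: [0.4631, -0.0017, 0.2262]
eef_rot: [0.002, 0.012, 1.0, -0.0]
wrist_force: [0.2, 0.6, -0.2]
opening: 0.472
[ 0.4631 -0.0017  0.2262] [ 0.21081791  0.59658359 -0.22427848]
scene weight 0.51 [0.6272 0.001  0.0479]
scene carrier 0.63 [0.625  0.0008 0.0122]
scene pad 0.5 [0.624  0.0474 0.0435]
scene bar 0.57 [0.6269 0.0533 0.0415]
scene trigger_tip 0.73 [0.6292 0.0048 0.0133]
scene thermos 0.75 [ 0.6794  0.3881 -0.0016]
scene mug 0.61 [ 0.5447  0.4258 -0.0022]
scene jar 0.63 [ 0.7747 -0.1059 -0.0011]
scene jarlid 0.86 [ 7.222e-01 -2.793e-01 -6.000e-04]
wrist bar 0.43 [0.6292 0.035  0.0363]
wrist trigger_tip 0.64 [ 0.6248 -0.0508  0.0391]
wrist thermos 0.7 [ 0.6807  0.3886 -0.0012]
wrist jar 0.49 [ 0.7729 -0.1013 -0.0049]
top weight 0.46 [0.6275 0.0021 0.0488]
top bar 0.74 [0.6256 0.0542 0.0384]
top trigger_tip 0.66 [0.6319 0.1676 0.1244]
top thermos 0.61 [0.6827 0.3904 0.0008]
top mug 0.79 [0.5454 0.4313 0.0051]
top jar 0.57 [ 0.77   -0.0997 -0.0044]
top jarlid 0.63 [ 0.7246 -0.276  -0.0034]
```

```bash
python3 -c "
from bench import order
print(order.hand_in())"
```

```text
the job is handed in; nothing more can be done
None
```

I laid all four pale blocks on the carrier, pushed it home against the stop and clamped it with three trigger squeezes. I then set the iron weight on top, backed the arm off and handed the job in at about 55 s. No verdict was reported, so what follows rests on my own readings.

**What the last checks showed**
- **Carrier:** it is home. It stopped hard at 25 N at the computed contact point, and the scene camera puts its origin at (0.625, 0.001) m against the jig's (0.625, 0.003).
- **Clamp:** the second squeeze peaked at 22 N and the third stalled at 35 N. The trigger is fully released.
- **Weight:** it is at about (0.627, 0.001) m. It touched down at the predicted height and was let go level.
- **Other objects:** the thermos, mug, jar and ring still read within the networks' error of their starting places. I never reached for the red and green look-alikes.

**What went wrong or disagreed**
- **Fingertip position:** the real fingertips sit about 25–30 mm behind the reported TCP. The first two tries at the first block missed because of this, and I lowered the later grasps to match.
- **Weight moved:** the weight had been knocked a few centimetres aside before I reached it, so I measured it again.
- **Grip firmness:** I judged it from the trigger forces. The camera readings of pad and bar were too noisy to confirm how far the pad gave.
- **Last picture:** my final crop went past the 16-picture limit, so the end state was checked by numbers only. The networks read the weight at z 0.048, about 4 mm below the expected 0.052 and within their error.

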